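# Unstack the rails and stop pin for a glue-up

## Robot

A 6-joint arm with a two-finger parallel gripper is mounted at the origin on the work surface. World frame = base frame: x ahead of the robot, y to its left, z up, the work surface at z = 0. Lengths are in mm, angles in degrees, forces in N, time in s.
With the tool pointing down it reaches from about 300 to 850 mm from the base axis. Payload 4.2 kg.
Tool frame: the origin (TCP) lies on the centre line of the jaws, within the pads' length; the fingertips stand 14 mm ahead of it and the grasp point (between the pads) lies 5 mm behind it; z points along the fingers, y is the line along which they close (so a half turn about z gives the same grasp; the last joint's range is limited). The gripper opens to 91 mm and grips with 3 to 60 N. Pads are 32 mm wide; open, the fingers measure 118 mm over their backs; the gripper's body (76 mm by 178 mm) begins 60 mm behind the grasp point.
Start: joints at [-75.229, 18.312, 89.639, -0, 72.044, -1.146], TCP at [157.691, -552.97, 227.976] pointing down, gripper open.
Joint ranges: [-177.97, 177.97], [-48.28, 115.42], [12.27, 149.76], [-77.06, 257.06], [2.81, 150.46], [-146.56, 146.56]. Speed limits (degrees/s): [147.25, 147.25, 180, 180, 180, 180].

## Interface

Orientations are given as [roll, pitch, yaw] about the fixed x, y, z axes, in that order (R = Rz(yaw) Ry(pitch) Rx(roll)).
In Python, from workcell import env gives the robot as it stands.
- The arm moves only by the tool arm_command, never from a script. Its argument "motion" is a list of rows, each an object with "offset": the shift along the tool's x, y, z in m, a list of three; "spin": the turn about the tool's z in rad. In form: [{"offset": [tx, ty, tz], "spin": spin}, ...]. A call has 1 to 5 rows; each row shifts and turns the commanded pose from where the row before left it, along the tool's axes as they then stand; what a row does not reach is not made up. A row lasts 1/8 s, in which the tool goes at most 62.5 mm and 10.7 degrees, less where a joint would pass 70% of its speed; a pose out of reach is approached as far as the arm can. A call with a gripper value outside its range is refused whole. "jaw" is the finger opening in m, from 0 to 0.0912, set as the call begins (left out, the last holds). The fingers move at their own pace and stop on an object; "newtons" is the grip in N (left out, the last holds). Time passes only in rows, so rows that do not move let the fingers close. It gives the time, the measured TCP pose, the force, the opening and the grip force at its end, in the units of the state.
- env.state(): the state, without advancing time (a new reading comes with each control period).
- env.grab_frame(name): name is "scene" or "top" or "wrist"; returns (picture, depth): 400x640x3 uint8, blue, green, red; 400x640 float32, mm along the optical axis (not along the pixel's ray), 0 where there is no reading.
- env.camera_model(name): a dict with "fx", "fy", "cx", "cy" (pixels), "eye" and "rotation" of the camera in the world; the wrist camera has in their place "hand_eye" (4x4, takes a point from camera to tool coordinates, whose origin is the TCP and whose axes are the flange's). Camera axes: x right, y down, z forward; pixel columns grow to the right and rows downward; lengths in mm; the calibration is good to about 2 mm. A picture is of the moment at which its call begins: read the wrist's pose just before it. camera_model takes no time and is no camera call.
- env.job_done(): hands the job in; it is judged then, once.
Trained networks look in the newest picture that a camera, given by its name, has taken for a name from the list of things; names that differ only in an ending like _2 or _b are one class to them, and where a whole thing is asked for, a point or a joint stands for the part that bears it (a point fixed in the world has none). Each returns a list of dicts, best first, with "score" (0 to 1); they miss things now and then, are a little off and sometimes report something else, mostly with a low value. They report only what shows in the picture. A call takes as long as a camera call. They do not tell look-alikes from the thing itself.
- env.boxes_of(camera, target): "bbox" ([left, top, right, bottom] in pixels, round what is visible of it).
- env.pinpoint(camera, target): "location" ([column, row] in pixels: a listed point, or the origin of a listed thing).
The state is a dict: "time_s": time; "qpos": joint angles; "qvel": joint speeds; "effort": joint torques, N m; "ee_pos": TCP position; "ee_rot": TCP orientation; "force": force on the tool from outside, world axes, zero at the start; "torque": the same for the moment, N m; "gripper_width": finger opening in mm; "gripper_force": force on a finger pad.
Only numpy, scipy, OpenCV 4.12 (cv2) and the standard library are available. Lean on these libraries where they do the work, as an engineer would, in place of code of your own. Each camera call takes 0.05 s, during which the arm holds its last target. There are 200 camera calls.

## Task

Lay out the stacked parts for the glue-up: drop the steel stop pin, upright, through both bores of the stop bracket until its head sits on the upper leaf, and lay each of the three timber rails in the tray of its own length, down flat on the tray floor and the same way up as in the stack. Set everything down without dropping or knocking anything off, and leave the mallet and the glue bottle where they are.

Things in the scene. Friction and masses are not known exactly. Their poses are not given: they have to be found in the camera images.
- long_rail: planed pale timber rail, 200 mm long overall (x), 44 wide (y), 34 high (z); each end is a stub tenon 15 long and only 14 wide, full height, so the grippable 44 mm wide part is 170 long. At the start it lies on the bench, bottom of the stack. Origin: centre of its underside; x along its length, z up. 0.05 to 0.25 kg.
- mid_rail: planed pale timber rail, 145 mm long overall (x), 44 wide (y), 34 high (z); each end is a stub tenon 15 long and only 14 wide, full height, so the grippable 44 mm wide part is 115 long. At the start it lies on the long rail. Origin: centre of its underside; x along its length, z up. 0.05 to 0.25 kg.
- short_rail: planed pale timber rail, 90 mm long overall (x), 44 wide (y), 34 high (z); each end is a stub tenon 15 long and only 14 wide, full height, so the grippable 44 mm wide part is 60 long. At the start it lies on the middle rail, with the steel pin standing on it. Origin: centre of its underside; x along its length, z up. 0.05 to 0.25 kg.
- pin: turned steel stop pin standing upright on top of the stack: shank 18 mm in diameter and 57 long, its lowest 5 mm tapering to a 14 mm flat foot; above it a plain round head 28 in diameter and 30 high (overall 87 high). Origin: centre of the foot; z along the pin up to the head. About 0.2 kg.
- long_tray: shallow plywood tray with a dark rubber floor, fixed to the bench, for the 200 mm rail: inside 216 mm (x) by 60 (y), outside 232 by 76, floor 4 above the bench, lips 8 wide all round whose top is 10 above the bench. Origin: centre of its underside, at bench level; x along its length.
- mid_tray: shallow plywood tray with a dark rubber floor, fixed to the bench, for the 145 mm rail: inside 161 mm (x) by 60 (y), outside 177 by 76, floor 4 above the bench, lips 8 wide all round whose top is 10 above the bench. Origin: centre of its underside, at bench level; x along its length.
- short_tray: shallow plywood tray with a dark rubber floor, fixed to the bench, for the 90 mm rail: inside 106 mm (x) by 60 (y), outside 122 by 76, floor 4 above the bench, lips 8 wide all round whose top is 10 above the bench. Origin: centre of its underside, at bench level; x along its length.
- bracket: grey steel bracket fixed to the bench: two level leaves 70 (x) by 60 mm (y), joined by an upright plate 10 thick at the -x edge, open elsewhere. Lower leaf 0 to 14 above the bench, upper 50 to 60; each has a round 23 mm bore, both on one vertical line through the origin (at bench level, z up). Pin fully home: head on the upper leaf, foot 3 above the bench in the lower bore.
- mallet: bystander: joiner's wooden mallet lying at the far edge of the bench, head 110 x 65 x 75 mm, handle 200 long to its -y. Origin: centre of the underside of the head.
- glue: bystander: white glue bottle standing at the far edge of the bench, 64 mm in diameter, 170 high. Origin: centre of its underside.
Things that resemble listed ones, but are neither listed nor needed, are in the scene too. What is shaped like the mid_rail but purple or turquoise is not meant.

How it is judged (in metres and radians):
At the end, for the whole second after the job is handed in: Each rail flat (0.08 rad) in the tray of its own length, centred within 14 mm, underside under 2.5 mm above the floor; pin in both bores, within 6 mm of their line and 0.09 rad of upright, head within 4 mm of the upper leaf; all four at rest and released (horizontal distance between long_rail and long_tray below 0.014 m and z of long_rail in the frame of long_tray below 0.0065 m and angle between each of long_rail, mid_rail, short_rail's own z axis and vertical below 0.08 rad and linear speed of each of long_rail, mid_rail, short_rail, pin below 0.02 m/s and horizontal distance between mid_rail and mid_tray below 0.014 m and z of mid_rail in the frame of mid_tray below 0.0065 m and horizontal distance between short_rail and short_tray below 0.014 m and z of short_rail in the frame of short_tray below 0.0065 m and horizontal distance between pin and bracket below 0.006 m and z of pin in the frame of bracket below 0.007 m and angle between pin's own z axis and vertical below 0.09 rad); the robot touches nothing.
It fails at once if a rail or the pin is dropped or knocked off (faster than 0.8 m/s, a fall of over 3 cm, with no finger on it) ((contact force between long_rail and the fingers below 0.05 N and linear speed of long_rail above 0.8 m/s) or (contact force between mid_rail and the fingers below 0.05 N and linear speed of mid_rail above 0.8 m/s) or (contact force between short_rail and the fingers below 0.05 N and linear speed of short_rail above 0.8 m/s) or (contact force between pin and the fingers below 0.05 N and linear speed of pin above 0.8 m/s)).
It fails at once if the mallet or the glue bottle is shifted by more than 3 cm (distance of any of mallet, glue from where it was at the start of the episode above 0.03 m).
It also fails if it takes over 141 s, if anything falls off the work surface, if the arm or the gripper's body presses on something with over 40 N, if the wrist force passes 120 N, or if a joint passes its speed limit or range.

## Working session

There is one attempt and no reset: what is moved stays moved. The work goes in short steps, Python scripts to look and compute and a tool call to move; the robot and the scene stay as the last step left them, time stands still between calls to the robot, and variables do not carry over. Pictures are saved under pics/ and viewed, at most 14 in all, crops included, and the job is handed in when it is done.

Besides the shell and the picture viewer there is one more tool, called after "Emit:" in YAML: its name, and indented under it one key for each argument. arm_command: Moves the arm, as the interface text tells. Its arguments: {"type":"object","properties":{"motion":{"type":"array"},"jaw":{"type":"number"},"newtons":{"type":"number"}},"required":["motion"]}

```bash
mkdir -p pics; ls
cat > h.py <<'E'
import numpy as np, cv2
from scipy.spatial.transform import Rotation as R
from workcell import env
def look(n,save=None):
    s=env.state(); img,d=env.grab_frame(n)
    if save: cv2.imwrite('pics/'+save,img)
    return s,img,d
def pose(n,s=None):
    m=env.camera_model(n)
    if n!='wrist': return m,np.array(m['rotation']).reshape(3,3),np.array(m['eye'])
    T=np.array(m['hand_eye']); Rt=R.from_euler('xyz',s['ee_rot'],degrees=True).as_matrix()
    return m,Rt@T[:3,:3],Rt@T[:3,3]+np.array(s['ee_pos'])
def cloud(n,d,s=None):
    m,Rc,e=pose(n,s); v,u=np.mgrid[:d.shape[0],:d.shape[1]]
    P=np.stack([(u-m['cx'])/m['fx']*d,(v-m['cy'])/m['fy']*d,d],-1)@Rc.T+e
    P[d<=0]=np.nan; return P
E
python3 - <<'E'
from h import *
print(env.state())
for n in('scene','top'):
    s,i,d=look(n,n+'1.png'); np.savez('/tmp/'+n,i=i,P=cloud(n,d))
    m=env.camera_model(n); print(n,m)
    for t in 'long_rail mid_rail short_rail pin long_tray mid_tray short_tray bracket'.split():
        P=cloud(n,d)
        for r in env.pinpoint(n,t)[:3]:
            c,w=map(int,r['location']); print(t,r['score'],c,w,P[w,c].round(0))
E
```

```text
pics
{'time_s': 0.0, 'qpos': array([-7.52284872e+01,  1.83496736e+01,  8.97051436e+01, -2.03382423e-03,
        7.20437967e+01, -1.14668924e+00]), 'qvel': array([-0.0752449 ,  0.02691956, -0.00194734, -0.09280643, -0.01909337,
        0.00347609]), 'effort': array([ 2.46539734e-03, -4.12453473e+01, -2.31972456e+01,  7.31600309e-02,
        4.57577000e-02, -1.44909723e-04]), 'ee_pos': array([ 157.56416864, -552.49765239,  227.14853797]), 'ee_rot': array([-1.79901367e+02, -4.01854205e-05,  1.59188307e+01]), 'force': array([ 0.33407544, -0.35192205,  1.18040741]), 'torque': array([ 0.03796018, -0.04009688,  0.06836749]), 'gripper_force': 0.0, 'gripper_width': 91.2278201554291}Traceback (most recent call last):
  File "<stdin>", line 4, in <module>
  File "h.py", line 14, in cloud
    m,Rc,e=pose(n,s); v,u=np.mgrid[:d.shape[0],:d.shape[1]]
           ~~~~^^^^^
  File "h.py", line 10, in pose
    if n!='wrist': return m,np.array(m['rotation']).reshape(3,3),np.array(m['eye'])
                            ~~~~~~~~~~~~~~~~~~~~~~~~~~~~~~~^^^^^
ValueError: cannot reshape array of size 3 into shape (3,3)
```

```bash
sed -i "s/np.array(m\['rotation'\]).reshape(3,3)/R.from_euler('xyz',m['rotation'],degrees=True).as_matrix()/" h.py
python3 - <<'E'
from h import *
for n in('scene','top'):
    s,i,d=look(n,n+'1.png'); P=cloud(n,d); np.savez('/tmp/'+n,i=i,P=P)
    m=env.camera_model(n); print(n,m, [np.nanpercentile(P[...,2],q).round(1) for q in (1,30,50,99)])
    for t in 'long_rail mid_rail short_rail pin long_tray mid_tray short_tray bracket'.split():
        for r in env.pinpoint(n,t)[:3]:
            c,w=map(int,r['location']); print(t,round(r['score'],2),c,w,P[w,c].round(0))
print(env.camera_model('wrist'))
E
```

```text
scene {'fx': 379.7085293487829, 'fy': 379.7085293487829, 'cx': 327.10773361331934, 'cy': 191.3411599167112, 'eye': array([1130.23257681,  -15.68144869,  740.83251303]), 'rotation': array([-138.33805856,    0.15902716,   89.62094946])} [np.float64(-730.1), np.float64(-2.2), np.float64(-1.1), np.float64(310.7)]
long_rail 0.62 331 208 [580.  -5.  65.]
mid_rail 0.71 372 163 [396. 108.  29.]
mid_rail 0.71 434 143 [317. 290.  29.]
mid_rail 0.63 300 161 [375. -87.  18.]
short_rail 0.68 330 184 [538.  -7. 100.]
pin 0.65 331 174 [522.  -4. 117.]
pin 0.19 330 194 [550.  -7.  79.]
mid_tray 0.57 263 209 [ 532. -174.    4.]
short_tray 0.95 191 211 [ 536. -353.    3.]
short_tray 0.36 474 217 [562. 345.   4.]
bracket 0.73 400 214 [558. 164.  13.]
bracket 0.54 237 308 [ 821. -184.   67.]
bracket 0.16 265 209 [ 534. -168.    6.]
top {'fx': 423.9651376906805, 'fy': 423.9651376906805, 'cx': 322.74959529154, 'cy': 196.87439284193388, 'eye': array([ 406.9132308 ,   16.94769181, 1197.75317567]), 'rotation': array([-172.6348108 ,   -0.88276015,  -89.89614092])} [np.float64(-758.0), np.float64(-3.0), np.float64(-0.7), np.float64(386.4)]
long_rail 0.6 321 209 [508.   6. 189.]
mid_rail 0.93 354 273 [350. -86.  35.]
mid_rail 0.93 210 297 [286. 300.  35.]
mid_rail 0.72 280 266 [368. 115.  34.]
short_rail 0.74 323 213 [500.   1. 172.]
pin 0.41 323 208 [511.   1. 188.]
long_tray 0.69 197 199 [554. 355.   1.]
mid_tray 0.91 385 207 [ 533. -178.    2.]
bracket 0.72 265 203 [536. 155.  64.]
{'fx': 300.9188525402708, 'fy': 300.9188525402708, 'cx': 321.981110263077, 'cy': 195.48484331068232, 'hand_eye': array([[ 9.40533189e-04, -9.62336289e-01, -2.71860227e-01,
         7.65633129e+01],
       [ 9.99999522e-01,  8.32435941e-04,  5.12945298e-04,
         5.17841122e-01],
       [-2.67319650e-04, -2.71860580e-01,  9.62336611e-01,
        -1.56230981e+02],
       [ 0.00000000e+00,  0.00000000e+00,  0.00000000e+00,
         1.00000000e+00]])}
```

View pics/scene1.png

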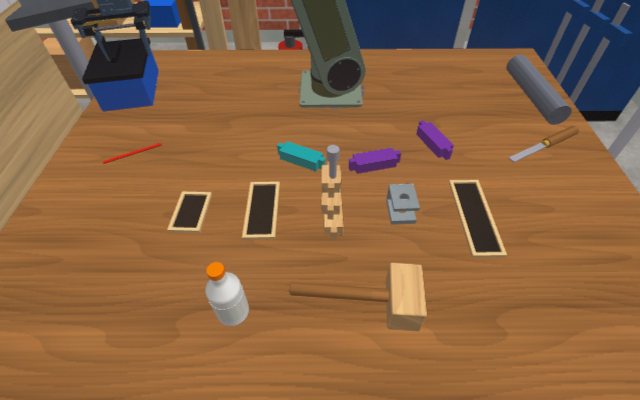

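View pics/top1.png

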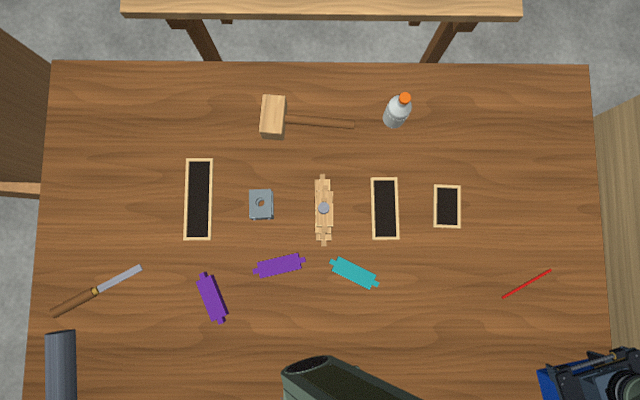

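```bash
cat >> h.py <<'E'
def rayz(n,px,z,s=None):
    m,Rc,e=pose(n,s); px=np.atleast_2d(px).astype(float)
    r=np.c_[(px[:,0]-m['cx'])/m['fx'],(px[:,1]-m['cy'])/m['fy'],np.ones(len(px))]@Rc.T
    return (e+r*((z-e[2])/r[:,2])[:,None])[:,:2]
def rect(pts):
    (c,wh,a)=cv2.minAreaRect(np.float32(pts)); 
    if wh[0]<wh[1]: wh=wh[::-1]; a+=90
    return np.round(c,1),np.round(wh,1),round((a+90)%180-90,1)
E
python3 - <<'E'
from h import *
z=np.load('/tmp/top.npz'); i=z['i']; P=z['P']
for n,(a,b,c,d) in dict(long=(180,150,218,245),mid=(366,172,404,244),short=(428,178,466,232)).items():
    m=np.zeros(i.shape[:2],bool); m[b:d,a:c]=1
    m&=i.max(2)<70
    v,u=np.nonzero(m); print(n,rect(rayz('top',np.c_[u,v],4)))
# stack & bracket by height
for lo,hi,zz,reg in((22,45,34,'L'),(58,80,68,'M'),(92,112,102,'S'),(170,205,189,'pin')):
    m=(P[...,2]>lo)&(P[...,2]<hi); m[:, :305]=0; m[:,345:]=0; m[:165]=0; m[250:]=0
    v,u=np.nonzero(m); print(reg,m.sum(),rect(rayz('top',np.c_[u,v],zz)))
m=(P[...,2]>50)&(P[...,2]<75); m[:,:240]=0; m[:,285:]=0; m[:180]=0; m[230:]=0
v,u=np.nonzero(m); print('br',rect(rayz('top',np.c_[u,v],60)))
cv2.imwrite('pics/crop1.png',cv2.resize(i[155:255,240:350],None,fx=5,fy=5,interpolation=cv2.INTER_CUBIC))
E
```

```text
long (array([555. , 351.2]), array([211. ,  56.6]), 0.6)
mid (array([ 529.8, -176.6]), array([156.7,  56.6]), 1.1)
short (array([ 536.7, -353.3]), array([102.6,  54.3]), -2.2)
L 316 (array([523.3,  -0. ]), array([197. ,  42.3]), 2.2)
M 329 (array([514.1,  -2.3]), array([142.4,  45.4]), -0.1)
S 339 (array([504.1,  -3.1]), array([88.4, 41.6]), 0.2)
pin 111 (array([511.7,   1. ]), array([26.4, 23.9]), 0.2)
br (array([536.9, 168.9]), array([76.8, 59.4]), 1.0)
```

View pics/crop1.png

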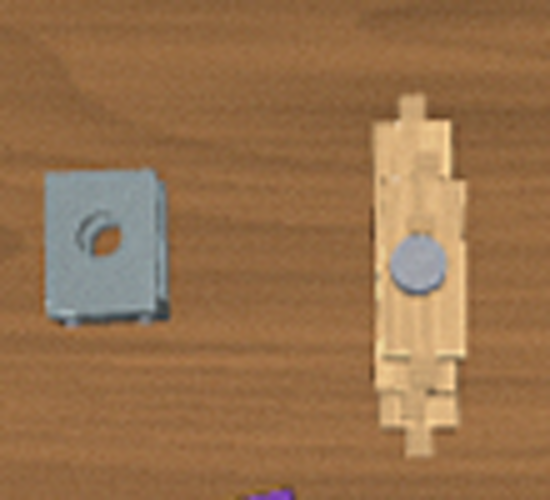

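Pale timber stack with the pin is at top-image (323,208); the purple ones (278,265), (212,298) and the turquoise one (354,273) are look-alikes, ruled out by colour. The crop shows that the three stacked rails are pale, the pin head is at about (420,262) and the bracket bore at about (100,238).

Emit:
arm_command:
  motion:
    - {"offset": [0, 0, 0], "spin": 0.139}
    - {"offset": [0, 0, 0], "spin": 0.139}
    - {"offset": [0.0267, -0.0425, -0.0079], "spin": 0}
    - {"offset": [0.0267, -0.0425, -0.0079], "spin": 0}
    - {"offset": [0.0267, -0.0425, -0.0079], "spin": 0}

```text
time_s: 1.58
ee_pos: [238.4, -424.2, 251.9]
ee_rot: [180.0, -0.0, -0.1]
force: [0.0, 0.5, 0.8]
gripper_width: 91.2
gripper_force: 0.0
```

Emit:
arm_command:
  motion:
    - {"offset": [0.0267, -0.0425, -0.0079], "spin": 0}
    - {"offset": [0.0267, -0.0425, -0.0079], "spin": 0}
    - {"offset": [0.0267, -0.0425, -0.0079], "spin": 0}
    - {"offset": [0.0267, -0.0425, -0.0079], "spin": 0}
    - {"offset": [0.0267, -0.0425, -0.0079], "spin": 0}

```text
time_s: 2.2
ee_pos: [372.0, -211.6, 291.7]
ee_rot: [180.0, -0.0, -0.0]
force: [0.4, -0.7, 0.3]
gripper_width: 91.4
gripper_force: 0.0
```

Emit:
arm_command:
  motion:
    - {"offset": [0.0267, -0.0425, -0.0079], "spin": 0}
    - {"offset": [0.0267, -0.0425, -0.0079], "spin": 0}
    - {"offset": [0.0267, -0.0425, -0.0079], "spin": 0}
    - {"offset": [0.0267, -0.0425, -0.0079], "spin": 0}
    - {"offset": [0.0267, -0.0425, -0.0079], "spin": 0}

```text
time_s: 2.82
ee_pos: [505.6, 1.0, 331.1]
ee_rot: [180.0, -0.0, -0.0]
force: [1.0, -0.1, 0.2]
gripper_width: 91.5
gripper_force: 0.0
```

Run:
```python
from h import *
s,i,d=look('wrist','w1.png'); P=cloud('wrist',d,s); np.savez('/tmp/w1',i=i,P=P)
print(s['ee_pos'],np.nanpercentile(P[...,2],50))
near=(abs(P[...,0]-510)<130)&(abs(P[...,1])<60)
for lo,hi,zz,n in((22,45,34,'L'),(58,80,68,'M'),(92,112,102,'S'),(180,200,189,'pin')):
    m=(P[...,2]>lo)&(P[...,2]<hi)&near; v,u=np.nonzero(m)
    if len(u)>20: print(n,len(u),rect(rayz('wrist',np.c_[u,v],zz,s)),np.median(P[m],0))
```

```text
[505.57039365   0.9940249  331.05828876] 0.8977882949582181
L 1297 (array([502.3,   0.6]), array([243.2, 118.8]), 0.0) [5.83167360e+02 1.65908303e-01 3.33053885e+01]
M 1120 (array([515.1,  -3.9]), array([144.2,  43.7]), -2.7) [554.15159407  -3.92781898  67.48577845]
S 1090 (array([504.7,  -5.6]), array([88.8, 42.7]), -0.6) [519.66723903  -8.71733053 101.47474324]
pin 585 (array([514.8,  -0.8]), array([28.1, 26.4]), 0.8) [514.56954221  -0.8246793  188.34963221]
```

View pics/w1.png

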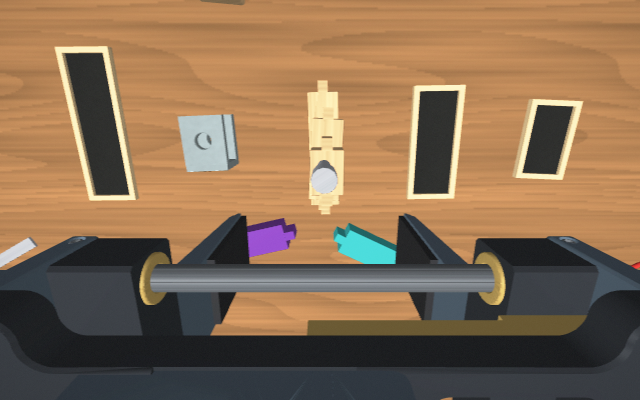

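The wrist view shows the pin head at (324,180) between the open fingers, the bracket at (208,142) with its bore at (204,141), and the trays to both sides. I'll go down on the head.

Emit:
arm_command:
  motion:
    - {"offset": [0.009, 0.002, 0.035], "spin": 0}
    - {"offset": [0, 0, 0.04], "spin": 0}
    - {"offset": [0, 0, 0.04], "spin": 0}
    - {"offset": [0, 0, 0.03], "spin": 0}
    - {"offset": [0, 0, 0.01], "spin": 0}

```text
time_s: 3.5
ee_pos: [512.8, -2.7, 174.0]
ee_rot: [180.0, 0.2, -0.0]
force: [-0.3, -0.3, -0.1]
gripper_width: 91.2
gripper_force: 0.0
```

Emit:
arm_command:
  motion:
    - {"offset": [0, 0, 0], "spin": 0}
    - {"offset": [0, 0, 0], "spin": 0}
    - {"offset": [0, 0, 0], "spin": 0}
    - {"offset": [0, 0, 0], "spin": 0}
    - {"offset": [0, 0, 0], "spin": 0}
  jaw: 0.035
  newtons: 25

```text
time_s: 4.12
ee_pos: [514.0, -2.6, 175.9]
ee_rot: [180.0, -0.0, -0.0]
force: [0.9, -1.1, -0.2]
gripper_width: 44.3
gripper_force: 0.0
```

Run:
```python
from h import *
s,i,d=look('wrist','w2.png'); print(s['ee_pos'],s['gripper_width'])
cv2.imwrite('pics/w2c.png',cv2.resize(i[60:320,160:480],None,fx=2,fy=2))
P=cloud('wrist',d,s); m=(P[...,2]>180)&(P[...,2]<200)&(abs(P[...,0]-512)<18)&(abs(P[...,1])<16); v,u=np.nonzero(m)
print(m.sum()); print(rect(rayz('wrist',np.c_[u,v],189,s)))
```

```text
[514.00371382  -2.56541127 175.94673504] 44.26068363080329
1382
(array([522.3,  -1.4]), array([26.9, 18.2]), -90.0)
```

View pics/w2c.png

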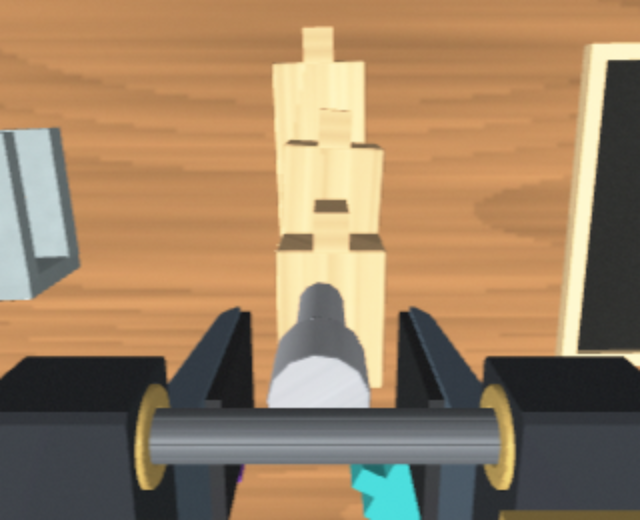

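The pin head (crop ~(318,385)) stands between the fingers. I'll nudge 1 mm and close.

Emit:
arm_command:
  motion:
    - {"offset": [0, -0.001, 0], "spin": 0}
    - {"offset": [0, 0, 0], "spin": 0}
    - {"offset": [0, 0, 0], "spin": 0}
    - {"offset": [0, 0, 0], "spin": 0}
    - {"offset": [0, 0, 0], "spin": 0}
  jaw: 0.015
  newtons: 25

```text
time_s: 4.8
ee_pos: [513.9, -1.4, 175.6]
ee_rot: [-180.0, -0.0, -0.0]
force: [-0.4, 1.1, 0.8]
gripper_width: 27.4
gripper_force: 25.0
```

Emit:
arm_command:
  motion:
    - {"offset": [0, 0, 0], "spin": 0}
    - {"offset": [0, 0, -0.01], "spin": 0}
    - {"offset": [0, 0, -0.02], "spin": 0}
    - {"offset": [0, 0, -0.01], "spin": 0}
    - {"offset": [0, 0, 0], "spin": 0}

```text
time_s: 5.42
ee_pos: [514.3, -1.6, 216.4]
ee_rot: [180.0, -0.1, -0.0]
force: [0.1, 0.2, -1.1]
gripper_width: 27.1
gripper_force: 25.0
```

Emit:
arm_command:
  motion:
    - {"offset": [-0.009, -0.034, 0], "spin": 0}
    - {"offset": [-0.009, -0.034, 0.006], "spin": 0}
    - {"offset": [-0.009, -0.034, 0.007], "spin": 0}
    - {"offset": [-0.009, -0.034, 0.007], "spin": 0}
    - {"offset": [-0.009, -0.034, 0.006], "spin": 0}

```text
time_s: 6.05
ee_pos: [468.0, 169.3, 188.6]
ee_rot: [180.0, 0.1, -0.0]
force: [0.0, 1.2, -1.3]
gripper_width: 27.3
gripper_force: 25.0
```

Emit:
arm_command:
  motion:
    - {"offset": [0, 0, 0], "spin": 0}
    - {"offset": [0, 0, 0], "spin": 0}
    - {"offset": [0, 0, 0], "spin": 0}

```text
time_s: 6.42
ee_pos: [469.2, 167.7, 189.6]
ee_rot: [180.0, -0.0, -0.1]
force: [-0.1, 0.2, -1.7]
gripper_width: 27.6
gripper_force: 25.0
```

Run:
```python
from h import *
s,i,d=look('wrist'); P=cloud('wrist',d,s); np.savez('/tmp/w3',i=i,P=P,d=d)
t=np.array(s['ee_pos']); print(t.round(1),s['ee_rot'])
cv2.imwrite('pics/w3c.png',cv2.resize(i[40:340,160:480],None,fx=1.9,fy=1.9))
Q=P-t
for lo,hi in((-70,-60),(-55,-45),(-40,-30),(-25,-18),(-8,0),(0,8)):
    m=(Q[...,2]>lo)&(Q[...,2]<hi)&(abs(Q[...,1])<16)&(Q[...,0]>-5)&(Q[...,0]<40)
    if m.sum()>5: print(lo,m.sum(),np.percentile(Q[m][:,0],[5,50,95]).round(1),np.percentile(Q[m][:,1],[2,50,98]).round(1))
m=(P[...,2]>54)&(P[...,2]<66)&(abs(P[...,0]-540)<60)&(abs(P[...,1]-168)<50)
v,u=np.nonzero(m); print('leaf',rect(rayz('wrist',np.c_[u,v],60,s)),np.median(P[m][:,2]))
mm=(m*255).astype(np.uint8); mm=cv2.morphologyEx(mm,cv2.MORPH_OPEN,np.ones((3,3)))
cs,h=cv2.findContours(mm,cv2.RETR_CCOMP,cv2.CHAIN_APPROX_NONE)
for c,hh in zip(cs,h[0]):
    if len(c)>15:
        w=rayz('wrist',c[:,0],60,s); print(hh[3],len(c),c[:,0].mean(0).round(0),cv2.minEnclosingCircle(np.float32(w)),rect(w))
```

```text
[469.2 167.7 189.6] [ 1.79976208e+02 -4.55643317e-03 -7.41554546e-02]
-70 75 [3.8 7.6 8.9] [-8.1  0.   7.9]
-55 100 [3.8 7.7 8.9] [-8.6 -0.4  7.9]
-40 98 [5.1 8.1 9. ] [-7.5 -0.4  7.5]
-8 321 [ 4.3 12.4 16.1] [-15.4  -0.7  15.1]
0 368 [ 3.8 12.3 16.2] [-15.5   0.4  15.3]
leaf (array([537.7, 168.2]), array([77.7, 59.9]), 2.3) 59.46121364536825
-1 312 [322. 118.] ((537.5691528320312, 167.91322326660156), 48.19318771362305) (array([537.7, 168.2]), array([77.7, 59.9]), 2.3)
0 77 [320. 115.] ((543.0653076171875, 169.0682830810547), 13.419906616210938) (array([541.7, 168.5]), array([23.9, 23.1]), 45.5)
```

View pics/w3c.png

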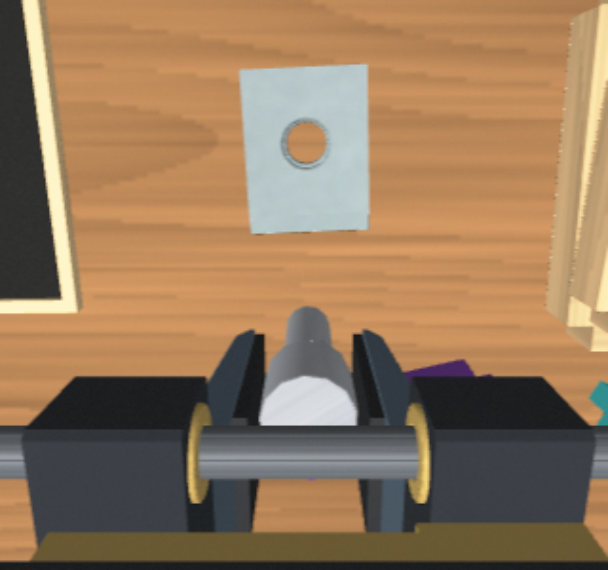

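The crop shows the bracket leaf with its bore at (305,143), and the pin hanging straight in the fingers at (308,330). The bore is at about (541.7,168.5), and the pin is centred on the TCP.

Emit:
arm_command:
  motion:
    - {"offset": [0.0245, -0.001, 0], "spin": 0}
    - {"offset": [0.024, 0, 0], "spin": 0}
    - {"offset": [0.024, 0, 0], "spin": 0}
    - {"offset": [0, 0, 0.02], "spin": 0}
    - {"offset": [0, 0, 0.018], "spin": 0}

```text
time_s: 7.1
ee_pos: [542.0, 168.5, 151.1]
ee_rot: [180.0, -0.0, -0.1]
force: [-0.5, 0.3, -2.3]
gripper_width: 27.8
gripper_force: 25.0
```

Emit:
arm_command:
  motion:
    - {"offset": [0, 0, 0], "spin": 0}
    - {"offset": [0, 0, 0], "spin": 0}
    - {"offset": [0, 0, 0], "spin": 0}

```text
time_s: 7.48
ee_pos: [542.0, 169.4, 152.7]
ee_rot: [-180.0, -0.1, -0.0]
force: [0.5, 0.5, -1.6]
gripper_width: 27.5
gripper_force: 25.0
```

Run:
```python
from h import *
s,i,d=look('wrist'); P=cloud('wrist',d,s); t=np.array(s['ee_pos']); print(t.round(1))
cv2.imwrite('pics/w4c.png',cv2.resize(i[100:300,220:420],None,fx=2.8,fy=2.8))
s2,j,d2=look('scene'); cv2.imwrite('pics/s4c.png',cv2.resize(j[120:240,350:450],None,fx=5,fy=5,interpolation=cv2.INTER_CUBIC))
m=(P[...,2]>54)&(P[...,2]<66)&(abs(P[...,0]-540)<60)&(abs(P[...,1]-168)<50)
v,u=np.nonzero(m); print('leaf',rect(rayz('wrist',np.c_[u,v],60,s)))
```

```text
[542.  169.4 152.7]
leaf (array([543.5, 168.4]), array([68.3, 59.9]), 2.3)
```

View pics/s4c.png

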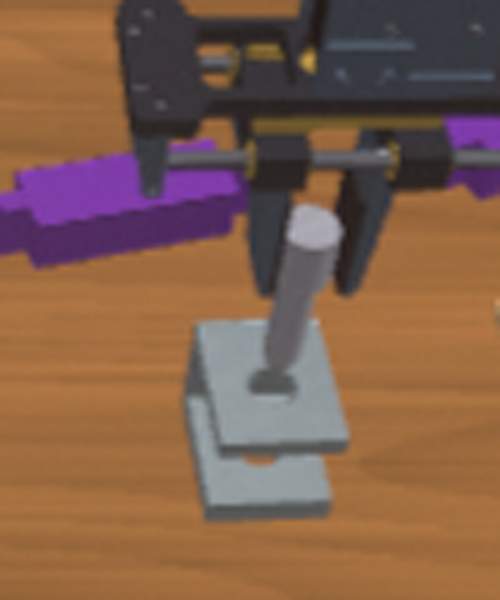

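Scene crop: the pin foot at (283,365) hangs just above the bore at (272,383). Lowering gently.

Emit:
arm_command:
  motion:
    - {"offset": [0, 0, 0.007], "spin": 0}
    - {"offset": [0, 0, 0.006], "spin": 0}
    - {"offset": [0, 0, 0.005], "spin": 0}
    - {"offset": [0, 0, 0.004], "spin": 0}
    - {"offset": [0, 0, 0], "spin": 0}

```text
time_s: 8.2
ee_pos: [541.2, 169.4, 129.2]
ee_rot: [180.0, 0.0, -0.0]
force: [-0.1, 0.0, -1.3]
gripper_width: 27.6
gripper_force: 25.0
```

Emit:
arm_command:
  motion:
    - {"offset": [0, 0, 0.008], "spin": 0}
    - {"offset": [0, 0, 0.009], "spin": 0}
    - {"offset": [0, 0, 0.009], "spin": 0}
    - {"offset": [0, 0, 0.009], "spin": 0}
    - {"offset": [0, 0, 0], "spin": 0}

```text
time_s: 8.82
ee_pos: [540.8, 169.2, 93.6]
ee_rot: [180.0, 0.1, -0.0]
force: [0.6, 0.7, -1.3]
gripper_width: 27.4
gripper_force: 25.0
```

Emit:
arm_command:
  motion:
    - {"offset": [0, 0, 0.003], "spin": 0}
    - {"offset": [0, 0, 0.003], "spin": 0}
    - {"offset": [0, 0, 0.003], "spin": 0}
    - {"offset": [0, 0, 0], "spin": 0}

```text
time_s: 9.32
ee_pos: [541.3, 169.4, 85.4]
ee_rot: [180.0, 0.0, -0.0]
force: [0.4, -0.1, -1.3]
gripper_width: 27.2
gripper_force: 25.0
```

Emit:
arm_command:
  motion:
    - {"offset": [0, 0, 0.003], "spin": 0}
    - {"offset": [0, 0, 0.002], "spin": 0}
    - {"offset": [0, 0, 0.002], "spin": 0}
    - {"offset": [0, 0, 0], "spin": 0}

```text
time_s: 9.82
ee_pos: [541.3, 169.4, 78.4]
ee_rot: [180.0, 0.0, -0.0]
force: [-0.5, -0.2, -1.6]
gripper_width: 27.6
gripper_force: 25.0
```

Emit:
arm_command:
  motion:
    - {"offset": [0, 0, 0.001], "spin": 0}
    - {"offset": [0, 0, 0], "spin": 0}

```text
time_s: 10.07
ee_pos: [541.4, 169.4, 77.6]
ee_rot: [180.0, 0.0, -0.0]
force: [-0.7, 0.2, -1.5]
gripper_width: 27.6
gripper_force: 25.0
```

Emit:
arm_command:
  motion:
    - {"offset": [0, 0, 0.001], "spin": 0}
    - {"offset": [0, 0, 0], "spin": 0}

```text
time_s: 10.32
ee_pos: [541.6, 169.5, 76.7]
ee_rot: [-180.0, -0.0, -0.0]
force: [-0.5, -0.2, -1.3]
gripper_width: 27.4
gripper_force: 25.0
```

Emit:
arm_command:
  motion:
    - {"offset": [0, 0, 0.001], "spin": 0}
    - {"offset": [0, 0, 0], "spin": 0}

```text
time_s: 10.58
ee_pos: [541.6, 169.5, 76.6]
ee_rot: [-180.0, -0.0, -0.0]
force: [-2.2, -0.4, 4.6]
gripper_width: 27.5
gripper_force: 25.0
```

Emit:
arm_command:
  motion:
    - {"offset": [0, 0, -0.0005], "spin": 0}
    - {"offset": [0, 0, 0], "spin": 0}
    - {"offset": [0, 0, 0], "spin": 0}
    - {"offset": [0, 0, 0], "spin": 0}
  jaw: 0.065

```text
time_s: 11.08
ee_pos: [541.4, 169.4, 76.0]
ee_rot: [180.0, 0.0, -0.0]
force: [0.6, 0.6, 0.3]
gripper_width: 63.4
gripper_force: 0.0
```

Emit:
arm_command:
  motion:
    - {"offset": [0, 0, -0.01], "spin": 0}
    - {"offset": [0, 0, -0.03], "spin": 0}
    - {"offset": [0, 0, -0.04], "spin": 0}
    - {"offset": [0, 0, -0.04], "spin": 0}
    - {"offset": [0, 0, -0.03], "spin": 0}

```text
time_s: 11.7
ee_pos: [541.9, 169.6, 228.9]
ee_rot: [-180.0, -0.2, -0.0]
force: [0.7, 0.2, -0.5]
gripper_width: 64.7
gripper_force: 0.0
```

Emit:
arm_command:
  motion:
    - {"offset": [-0.018, 0.044, 0], "spin": 0}
    - {"offset": [-0.018, 0.044, 0], "spin": 0}
    - {"offset": [-0.018, 0.044, 0], "spin": 0}
    - {"offset": [-0.018, 0.042, 0], "spin": 0}
    - {"offset": [0, 0, 0], "spin": 0}

```text
time_s: 12.32
ee_pos: [468.3, -6.5, 227.0]
ee_rot: [180.0, -0.0, -0.2]
force: [-0.7, 0.2, 0.2]
gripper_width: 65.2
gripper_force: 0.0
```

Run:
```python
from h import *
s,i,d=look('wrist'); P=cloud('wrist',d,s); t=np.array(s['ee_pos']); print(t.round(1))
cv2.imwrite('pics/w5.png',i)
near=(abs(P[...,0]-510)<130)&(abs(P[...,1])<35)
for lo,hi,zz,n in((22,45,34,'L'),(58,80,68,'M'),(92,112,102,'S')):
    m=(P[...,2]>lo)&(P[...,2]<hi)&near; v,u=np.nonzero(m)
    print(n,len(u),rect(rayz('wrist',np.c_[u,v],zz,s)),np.median(P[m],0).round(1))
for n,(x,y) in dict(pin=(541,169)).items():
    s2,j,d2=look('scene'); Q=cloud('scene',d2); m=np.hypot(Q[...,0]-x,Q[...,1]-y)<25
    m&=Q[...,2]>75; print(n,np.percentile(Q[m][:,2],95),np.median(Q[m],0))
```

```text
[468.3  -6.5 227. ]
L 1760 (array([501. ,  -3.4]), array([245.3,  49.1]), 3.4) [592.5   1.3  33.4]
M 2004 (array([514.8,  -4. ]), array([144.5,  43.7]), -2.7) [555.3  -4.8  67.5]
S 3472 (array([504.5,  -5.3]), array([88.9, 43.7]), 0.0) [506.6  -5.4 101.5]
pin 90.47466626963566 [547.32437511 168.67411597  87.72351674]
```

View pics/w5.png

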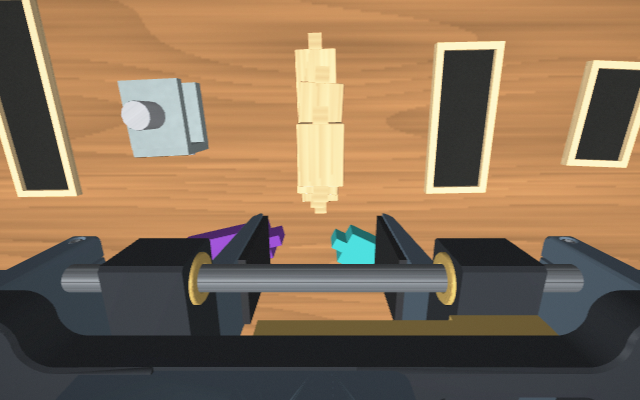

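The view shows the pin head sitting in the bracket at (140,115), with its top at z≈90, so it is home. The short rail is on top of the stack at (320,155). Going to grasp it.

Emit:
arm_command:
  motion:
    - {"offset": [0.018, -0.001, 0.03], "spin": 0}
    - {"offset": [0.018, 0, 0.035], "spin": 0}
    - {"offset": [0, 0, 0.035], "spin": 0}
    - {"offset": [0, 0, 0.025], "spin": 0}
    - {"offset": [0, 0, 0.008], "spin": 0}

```text
time_s: 13.05
ee_pos: [505.1, -2.4, 91.7]
ee_rot: [-180.0, 0.2, 0.1]
force: [-0.4, 0.0, 0.6]
gripper_width: 64.6
gripper_force: 0.0
```

Emit:
arm_command:
  motion:
    - {"offset": [0, 0, 0], "spin": 0}
    - {"offset": [0, 0, 0], "spin": 0}
    - {"offset": [0, 0, 0], "spin": 0}
    - {"offset": [0, 0, 0], "spin": 0}
    - {"offset": [0, 0, 0], "spin": 0}
  jaw: 0.038
  newtons: 30

```text
time_s: 13.68
ee_pos: [506.3, -3.4, 94.3]
ee_rot: [-180.0, -0.2, -0.0]
force: [0.1, 1.4, 7.3]
gripper_width: 43.8
gripper_force: 30.0
```

Emit:
arm_command:
  motion:
    - {"offset": [0, 0, -0.005], "spin": 0}
    - {"offset": [0, 0, -0.02], "spin": 0}
    - {"offset": [0, 0, -0.03], "spin": 0}
    - {"offset": [0, 0, -0.03], "spin": 0}
    - {"offset": [0, 0, -0.015], "spin": 0}

```text
time_s: 14.3
ee_pos: [505.7, -3.6, 194.5]
ee_rot: [180.0, -0.1, -0.0]
force: [-0.2, 0.2, -1.3]
gripper_width: 43.8
gripper_force: 30.0
```

Emit:
arm_command:
  motion:
    - {"offset": [-0.004, 0.035, 0], "spin": 0}
    - {"offset": [-0.004, 0.045, 0], "spin": 0}
    - {"offset": [-0.004, 0.045, 0], "spin": 0}
    - {"offset": [-0.004, 0.045, 0], "spin": 0}
    - {"offset": [-0.004, 0.045, 0], "spin": 0}

```text
time_s: 14.92
ee_pos: [484.5, -219.8, 192.4]
ee_rot: [-180.0, 0.1, -0.0]
force: [1.0, -0.2, -0.4]
gripper_width: 43.6
gripper_force: 30.0
```

Emit:
arm_command:
  motion:
    - {"offset": [-0.004, 0.045, 0], "spin": 0}
    - {"offset": [-0.006, 0.045, 0], "spin": 0}
    - {"offset": [-0.006, 0.045, 0], "spin": 0}
    - {"offset": [0, 0, 0], "spin": 0}
    - {"offset": [0, 0, 0], "spin": 0}

```text
time_s: 15.55
ee_pos: [468.8, -352.8, 192.3]
ee_rot: [-179.9, 0.1, -0.0]
force: [0.5, -0.3, -0.7]
gripper_width: 43.9
gripper_force: 30.0
```

```bash
cat >> h.py <<'E'
def tray(s,i,c,L):
    g=(i.max(2)<75)
    v,u=np.nonzero(g); w=rayz('wrist',np.c_[u,v],4,s)
    k=(abs(w[:,0]-c[0])<L/2+12)&(abs(w[:,1]-c[1])<42)
    m=np.zeros(g.shape,np.uint8); m[v[k],u[k]]=1
    n,l,st,_=cv2.connectedComponentsWithStats(m); b=1+st[1:,4].argmax(); v,u=np.nonzero(l==b)
    return len(u),rect(rayz('wrist',np.c_[u,v],4,s))
E
python3 - <<'E'
from h import *
s,i,d=look('wrist'); P=cloud('wrist',d,s); t=np.array(s['ee_pos']); print(t.round(1),s['ee_rot'])
print(tray(s,i,(537,-353),106))
cv2.imwrite('pics/w6.png',i)
Q=P-t; m=(abs(Q[...,1])<24)&(abs(Q[...,0])<60)&(Q[...,2]>0)&(Q[...,2]<20)
m2=(Q[...,2]>3)&(Q[...,2]<13)&(abs(Q[...,1])<23)&(Q[...,0]>15)
print('front', np.percentile(Q[m2][:,0],[50,90,98]),m2.sum())
E
```

```text
[ 468.8 -352.8  192.3] [-1.79899347e+02  8.61626618e-02 -4.06493075e-02]
(5182, (array([ 537.6, -354.2]), array([105.4,  58.3]), -2.4))
front [24.66152014 38.38752721 42.64773597] 2895
```

View pics/w6.png

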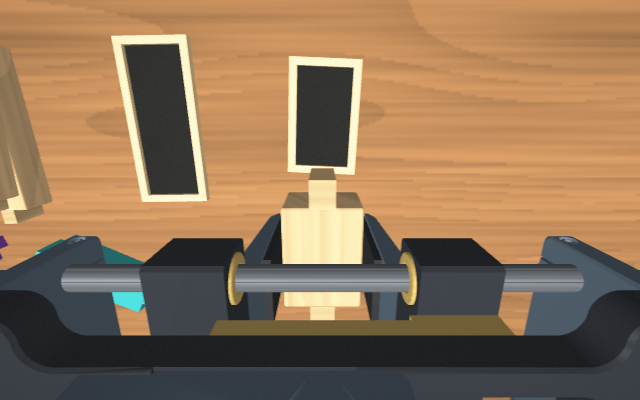

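The view shows the short tray straight ahead at (325,115) and the rail level in the fingers. Carrying it over and down.

Emit:
arm_command:
  motion:
    - {"offset": [0.025, 0.001, 0], "spin": 0}
    - {"offset": [0.025, 0, 0.01], "spin": 0}
    - {"offset": [0.0205, 0, 0.03], "spin": 0}
    - {"offset": [0, 0, 0.03], "spin": 0.042}
    - {"offset": [0, 0, 0.03], "spin": 0}

```text
time_s: 16.23
ee_pos: [540.3, -352.7, 92.2]
ee_rot: [-180.0, 0.0, -2.3]
force: [0.3, -0.2, -0.1]
gripper_width: 43.8
gripper_force: 30.0
```

Emit:
arm_command:
  motion:
    - {"offset": [0, 0, 0.025], "spin": 0}
    - {"offset": [0, 0, 0.015], "spin": 0}
    - {"offset": [0, 0, 0.01], "spin": 0}
    - {"offset": [0, 0, 0.004], "spin": 0}
    - {"offset": [0, 0, 0], "spin": 0}

```text
time_s: 16.85
ee_pos: [540.1, -354.7, 39.6]
ee_rot: [180.0, -0.0, -2.4]
force: [0.2, -0.6, -0.1]
gripper_width: 44.0
gripper_force: 30.0
```

Emit:
arm_command:
  motion:
    - {"offset": [0, 0, 0.003], "spin": 0}
    - {"offset": [0, 0, 0.002], "spin": 0}
    - {"offset": [0, 0, 0], "spin": 0}

```text
time_s: 17.23
ee_pos: [539.7, -354.6, 34.1]
ee_rot: [180.0, 0.0, -2.4]
force: [-0.1, 0.8, -0.9]
gripper_width: 43.8
gripper_force: 30.0
```

Emit:
arm_command:
  motion:
    - {"offset": [0, 0, 0.002], "spin": 0}
    - {"offset": [0, 0, 0.001], "spin": 0}
    - {"offset": [0, 0, 0], "spin": 0}

```text
time_s: 17.6
ee_pos: [539.8, -354.5, 31.0]
ee_rot: [-180.0, 0.0, -2.4]
force: [-0.5, -0.3, -0.9]
gripper_width: 44.0
gripper_force: 30.0
```

Emit:
arm_command:
  motion:
    - {"offset": [0, 0, 0.001], "spin": 0}
    - {"offset": [0, 0, 0], "spin": 0}

```text
time_s: 17.85
ee_pos: [540.0, -354.6, 30.4]
ee_rot: [180.0, -0.0, -2.4]
force: [-0.7, -0.1, 1.0]
gripper_width: 43.6
gripper_force: 30.0
```

Emit:
arm_command:
  motion:
    - {"offset": [0, 0, 0.001], "spin": 0}
    - {"offset": [0, 0, 0], "spin": 0}

```text
time_s: 18.1
ee_pos: [539.9, -354.6, 30.3]
ee_rot: [180.0, -0.0, -2.4]
force: [-2.3, 2.4, 6.8]
gripper_width: 43.6
gripper_force: 30.0
```

Emit:
arm_command:
  motion:
    - {"offset": [0, 0, 0], "spin": 0}
    - {"offset": [0, 0, 0], "spin": 0}
    - {"offset": [0, 0, 0], "spin": 0}
    - {"offset": [0, 0, 0], "spin": 0}
  jaw: 0.065

```text
time_s: 18.6
ee_pos: [539.8, -354.5, 28.9]
ee_rot: [-180.0, 0.0, -2.4]
force: [0.4, 0.4, -0.4]
gripper_width: 65.1
gripper_force: 0.0
```

Emit:
arm_command:
  motion:
    - {"offset": [0, 0, -0.01], "spin": 0}
    - {"offset": [0, 0, -0.03], "spin": 0}
    - {"offset": [0, 0, -0.045], "spin": 0}
    - {"offset": [0, 0, -0.045], "spin": 0}
    - {"offset": [0, 0, -0.04], "spin": 0}

```text
time_s: 19.23
ee_pos: [540.0, -354.7, 201.9]
ee_rot: [179.9, -0.1, -2.4]
force: [0.5, -0.6, -0.1]
gripper_width: 65.2
gripper_force: 0.0
```

Emit:
arm_command:
  motion:
    - {"offset": [-0.01, -0.0434, 0], "spin": 0}
    - {"offset": [-0.01, -0.0434, 0], "spin": 0}
    - {"offset": [-0.01, -0.0434, 0], "spin": 0}
    - {"offset": [-0.01, -0.0434, 0], "spin": 0}
    - {"offset": [-0.01, -0.0434, 0], "spin": 0}

```text
time_s: 19.85
ee_pos: [498.7, -134.3, 200.0]
ee_rot: [180.0, -0.1, -2.4]
force: [0.2, -0.0, -1.1]
gripper_width: 65.2
gripper_force: 0.0
```

Emit:
arm_command:
  motion:
    - {"offset": [-0.01, -0.0434, 0], "spin": 0}
    - {"offset": [-0.01, -0.0434, 0], "spin": 0}
    - {"offset": [-0.01, -0.0434, 0], "spin": 0}
    - {"offset": [0, 0, 0], "spin": 0}
    - {"offset": [0, 0, 0], "spin": 0}

```text
time_s: 20.48
ee_pos: [474.9, -4.7, 199.7]
ee_rot: [180.0, -0.1, -2.4]
force: [-0.4, -0.2, 0.1]
gripper_width: 65.4
gripper_force: 0.0
```

Run:
```python
from h import *
s,i,d=look('wrist'); P=cloud('wrist',d,s); t=np.array(s['ee_pos']); print(t.round(1),s['ee_rot'])
near=(abs(P[...,0]-510)<130)&(abs(P[...,1])<35)
for lo,hi,zz,n in((22,45,34,'L'),(58,80,68,'M')):
    m=(P[...,2]>lo)&(P[...,2]<hi)&near; v,u=np.nonzero(m)
    print(n,len(u),rect(rayz('wrist',np.c_[u,v],zz,s)),np.median(P[m],0).round(1))
print(tray(s,i,(530,-177),161))
s,j,d=look('top','top7.png'); Q=cloud('top',d)
m=(Q[...,2]>28)&(Q[...,2]<50)&(abs(Q[...,0]-537)<65)&(abs(Q[...,1]+354)<40); v,u=np.nonzero(m)
print('short',rect(rayz('top',np.c_[u,v],38)),np.median(Q[m][:,2]))
```

```text
[474.9  -4.7 199.7] [ 1.79963179e+02 -7.64200155e-02 -2.39188017e+00]
L 2033 (array([501.3,  -3.5]), array([245.3,  49. ]), 3.4) [592.9   0.8  33.4]
M 5963 (array([515. ,  -4.1]), array([143.1,  43.7]), -2.7) [520.4  -4.2  67.5]
(7176, (array([ 531.4, -178.9]), array([160.6,  56.1]), 1.0))
short (array([ 537.2, -349.8]), array([86.9, 44.5]), -2.2) 37.765432703128454
```

Emit:
arm_command:
  motion:
    - {"offset": [0.02, -0.0023, 0.03], "spin": 0}
    - {"offset": [0.02, 0, 0.04], "spin": 0}
    - {"offset": [0, 0, 0.04], "spin": 0}
    - {"offset": [0, 0, 0.022], "spin": 0.005}
    - {"offset": [0, 0, 0.008], "spin": 0}

```text
time_s: 21.2
ee_pos: [514.1, -4.8, 57.7]
ee_rot: [180.0, 0.2, -2.8]
force: [0.6, -0.4, 0.4]
gripper_width: 65.1
gripper_force: 0.0
```

Emit:
arm_command:
  motion:
    - {"offset": [0, 0, 0], "spin": 0}
    - {"offset": [0, 0, 0], "spin": 0}
    - {"offset": [0, 0, 0], "spin": 0}
    - {"offset": [0, 0, 0], "spin": 0}
    - {"offset": [0, 0, 0], "spin": 0}
  jaw: 0.038
  newtons: 30

```text
time_s: 21.82
ee_pos: [515.5, -3.9, 60.2]
ee_rot: [180.0, -0.1, -2.7]
force: [0.1, -1.8, 6.2]
gripper_width: 43.6
gripper_force: 30.0
```

Emit:
arm_command:
  motion:
    - {"offset": [0, 0, -0.005], "spin": 0}
    - {"offset": [0, 0, -0.02], "spin": 0}
    - {"offset": [0, 0, -0.03], "spin": 0}
    - {"offset": [0, 0, -0.03], "spin": 0}
    - {"offset": [0, 0, -0.015], "spin": 0}

```text
time_s: 22.45
ee_pos: [514.9, -3.5, 160.5]
ee_rot: [-180.0, -0.1, -2.7]
force: [0.4, -0.2, -1.6]
gripper_width: 44.0
gripper_force: 30.0
```

Emit:
arm_command:
  motion:
    - {"offset": [0, 0, 0], "spin": -0.065}
    - {"offset": [0.003, 0.035, 0], "spin": 0}
    - {"offset": [0.003, 0.045, 0], "spin": 0}
    - {"offset": [0.003, 0.045, 0], "spin": 0}
    - {"offset": [0.005, 0.0496, 0], "spin": 0}

```text
time_s: 23.08
ee_pos: [531.1, -178.9, 158.4]
ee_rot: [-179.9, 0.1, 1.1]
force: [0.0, 0.4, -1.0]
gripper_width: 43.6
gripper_force: 30.0
```

Emit:
arm_command:
  motion:
    - {"offset": [0, 0, 0.02], "spin": 0}
    - {"offset": [0, 0, 0.03], "spin": 0}
    - {"offset": [0, 0, 0.03], "spin": 0}
    - {"offset": [0, 0, 0.02], "spin": 0}
    - {"offset": [0, 0, 0], "spin": 0}

```text
time_s: 23.7
ee_pos: [529.9, -177.3, 57.0]
ee_rot: [-179.9, 0.3, 1.0]
force: [0.3, 0.6, -0.8]
gripper_width: 43.5
gripper_force: 30.0
```

Run:
```python
from h import *
s,i,d=look('wrist','w8.png'); print(s['ee_pos'],s['ee_rot'],s['force'])
```

```text
[ 529.93084785 -177.31110218   57.04049012] [-179.8863209     0.29879404    1.02073181] [ 0.29324496  0.61149216 -0.76838772]
```

View pics/w8.png

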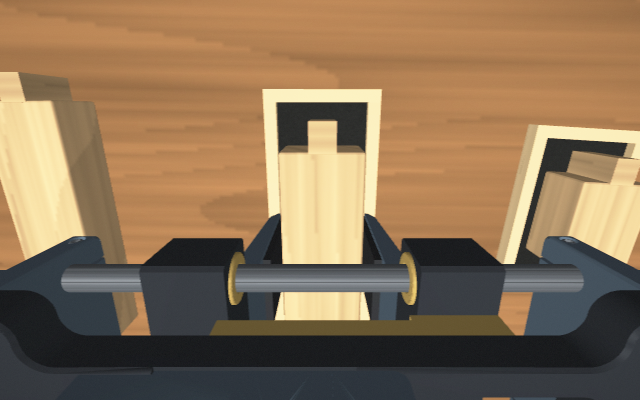

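The view shows the mid rail centred over its tray at (322,200), and the short rail flat in its tray on the right.

Emit:
arm_command:
  motion:
    - {"offset": [0, 0, 0.01], "spin": 0}
    - {"offset": [0, 0, 0.008], "spin": 0}
    - {"offset": [0, 0, 0.005], "spin": 0}
    - {"offset": [0, 0, 0.003], "spin": 0}
    - {"offset": [0, 0, 0], "spin": 0}

```text
time_s: 24.38
ee_pos: [531.7, -178.0, 33.0]
ee_rot: [-180.0, 0.0, 1.0]
force: [0.2, -0.2, -1.5]
gripper_width: 43.7
gripper_force: 30.0
```

Emit:
arm_command:
  motion:
    - {"offset": [0, 0, 0.0015], "spin": 0}
    - {"offset": [0, 0, 0], "spin": 0}

```text
time_s: 24.62
ee_pos: [531.8, -178.0, 31.7]
ee_rot: [180.0, -0.0, 1.0]
force: [0.4, 1.1, -1.6]
gripper_width: 43.3
gripper_force: 30.0
```

Emit:
arm_command:
  motion:
    - {"offset": [0, 0, 0.0015], "spin": 0}
    - {"offset": [0, 0, 0], "spin": 0}

```text
time_s: 24.88
ee_pos: [531.9, -178.1, 30.4]
ee_rot: [180.0, -0.0, 1.0]
force: [-0.3, 0.1, 0.0]
gripper_width: 43.9
gripper_force: 30.0
```

Emit:
arm_command:
  motion:
    - {"offset": [0, 0, 0.001], "spin": 0}
    - {"offset": [0, 0, 0], "spin": 0}

```text
time_s: 25.12
ee_pos: [531.9, -178.1, 30.3]
ee_rot: [180.0, -0.0, 1.0]
force: [-2.1, 0.3, 6.3]
gripper_width: 43.4
gripper_force: 30.0
```

Emit:
arm_command:
  motion:
    - {"offset": [0, 0, 0], "spin": 0}
    - {"offset": [0, 0, 0], "spin": 0}
    - {"offset": [0, 0, 0], "spin": 0}
    - {"offset": [0, 0, 0], "spin": 0}
  jaw: 0.065

```text
time_s: 25.62
ee_pos: [531.7, -178.0, 29.0]
ee_rot: [-180.0, 0.0, 1.0]
force: [-1.0, 0.0, 0.4]
gripper_width: 65.3
gripper_force: 0.0
```

Emit:
arm_command:
  motion:
    - {"offset": [0, 0, -0.01], "spin": 0}
    - {"offset": [0, 0, -0.03], "spin": 0}
    - {"offset": [0, 0, -0.045], "spin": 0}
    - {"offset": [0, 0, -0.045], "spin": 0}
    - {"offset": [0, 0, -0.04], "spin": 0}

```text
time_s: 26.25
ee_pos: [531.8, -178.0, 201.7]
ee_rot: [180.0, -0.1, 1.0]
force: [-0.6, 0.3, -1.1]
gripper_width: 64.9
gripper_force: 0.0
```

Emit:
arm_command:
  motion:
    - {"offset": [-0.015, -0.044, 0], "spin": 0}
    - {"offset": [-0.015, -0.045, 0], "spin": 0}
    - {"offset": [-0.015, -0.045, 0], "spin": 0}
    - {"offset": [-0.014, -0.044, 0], "spin": 0}
    - {"offset": [0, 0, 0], "spin": 0}

```text
time_s: 26.88
ee_pos: [468.5, 1.0, 199.9]
ee_rot: [-180.0, -0.0, 1.2]
force: [0.7, -0.6, 0.6]
gripper_width: 64.7
gripper_force: 0.0
```

Run:
```python
from h import *
s,i,d=look('wrist'); s,i,d=look('wrist','w9.png'); P=cloud('wrist',d,s); t=np.array(s['ee_pos']); print(t.round(1),s['ee_rot'])
m=((P[...,2]>25)&(P[...,2]<45)&(abs(P[...,0]-520)<130)&(abs(P[...,1])<30)).astype(np.uint8)
n,l,st,_=cv2.connectedComponentsWithStats(m); b=1+st[1:,4].argmax(); v,u=np.nonzero(l==b)
w=rayz('wrist',np.c_[u,v],34,s); print('L',len(u),rect(w))
k=(w[:,0]>455)&(w[:,0]<600); print(np.polyfit(w[k,0],w[k,1],1), w[:,0].min(),w[:,0].max(),np.median(P[l==b][:,2]))
s,j,d=look('top'); Q=cloud('top',d)
m=(Q[...,2]>28)&(Q[...,2]<50)&(abs(Q[...,0]-532)<95)&(abs(Q[...,1]+178)<40); v,u=np.nonzero(m)
print('mid',rect(rayz('top',np.c_[u,v],38)),np.median(Q[m][:,2]))
```

```text
[ 4.693e+02 -2.000e-01  1.999e+02] [ 1.79973687e+02 -7.92692187e-02  1.16892226e+00]
L 7254 (array([524.3,  -1.9]), array([198.5,  43.7]), 1.5)
[  0.02686943 -15.95115335] 425.03925890143853 623.6568277224873 33.481684198888445
mid (array([ 531.3, -175.2]), array([141.6,  45.6]), 1.1) 37.6850424425005
```

Emit:
arm_command:
  motion:
    - {"offset": [0.028, 0.0027, 0.03], "spin": -0.006}
    - {"offset": [0.027, 0, 0.04], "spin": 0}
    - {"offset": [0, 0, 0.04], "spin": 0}
    - {"offset": [0, 0, 0.035], "spin": 0}
    - {"offset": [0, 0, 0.02], "spin": 0}

```text
time_s: 27.65
ee_pos: [524.2, -4.1, 32.1]
ee_rot: [180.0, 0.2, 1.2]
force: [0.4, 0.5, -0.4]
gripper_width: 65.2
gripper_force: 0.0
```

Emit:
arm_command:
  motion:
    - {"offset": [0, 0, 0.005], "spin": 0}
    - {"offset": [0, 0, 0.004], "spin": 0}
    - {"offset": [0, 0, 0], "spin": 0}

```text
time_s: 28.02
ee_pos: [525.2, -3.0, 25.7]
ee_rot: [180.0, -0.1, 1.3]
force: [0.4, -0.3, 0.4]
gripper_width: 65.1
gripper_force: 0.0
```

Emit:
arm_command:
  motion:
    - {"offset": [0, 0, 0], "spin": 0}
    - {"offset": [0, 0, 0], "spin": 0}
    - {"offset": [0, 0, 0], "spin": 0}
    - {"offset": [0, 0, 0], "spin": 0}
    - {"offset": [0, 0, 0], "spin": 0}
  jaw: 0.038
  newtons: 30

```text
time_s: 28.65
ee_pos: [524.9, -2.5, 25.6]
ee_rot: [-180.0, -0.0, 1.4]
force: [-0.6, 0.4, 6.2]
gripper_width: 43.6
gripper_force: 30.0
```

Emit:
arm_command:
  motion:
    - {"offset": [0, 0, -0.005], "spin": 0}
    - {"offset": [0, 0, -0.025], "spin": 0}
    - {"offset": [0, 0, -0.045], "spin": 0}
    - {"offset": [0, 0, -0.045], "spin": 0}
    - {"offset": [0, 0, -0.045], "spin": 0}

```text
time_s: 29.28
ee_pos: [524.0, -2.8, 191.1]
ee_rot: [180.0, 0.1, 1.4]
force: [0.1, -0.8, -3.4]
gripper_width: 43.7
gripper_force: 30.0
```

Emit:
arm_command:
  motion:
    - {"offset": [-0.008, -0.034, 0], "spin": 0}
    - {"offset": [-0.008, -0.045, 0], "spin": 0}
    - {"offset": [-0.008, -0.045, 0], "spin": 0}
    - {"offset": [-0.008, -0.045, 0], "spin": 0}
    - {"offset": [-0.008, -0.045, 0], "spin": 0}

```text
time_s: 29.9
ee_pos: [478.7, 211.4, 189.6]
ee_rot: [180.0, 0.1, 1.4]
force: [-0.3, -0.5, -1.8]
gripper_width: 43.8
gripper_force: 30.0
```

Emit:
arm_command:
  motion:
    - {"offset": [-0.008, -0.045, 0], "spin": 0}
    - {"offset": [-0.008, -0.045, 0], "spin": 0}
    - {"offset": [-0.008, -0.045, 0], "spin": 0}
    - {"offset": [0, 0, 0], "spin": 0}
    - {"offset": [0, 0, 0], "spin": 0}

```text
time_s: 30.52
ee_pos: [451.9, 344.1, 189.5]
ee_rot: [179.9, 0.1, 1.4]
force: [0.2, 0.1, -2.8]
gripper_width: 44.0
gripper_force: 30.0
```

Run:
```python
from h import *
s,i,d=look('wrist','w10.png'); P=cloud('wrist',d,s); t=np.array(s['ee_pos']); print(t.round(1),s['ee_rot'])
print(tray(s,i,(556,350),216))
```

```text
[451.9 344.1 189.5] [1.79902071e+02 6.61180406e-02 1.39846060e+00]
(4255, (array([590.3, 349.1]), array([87.9, 59.5]), 1.4))
```

View pics/w10.png

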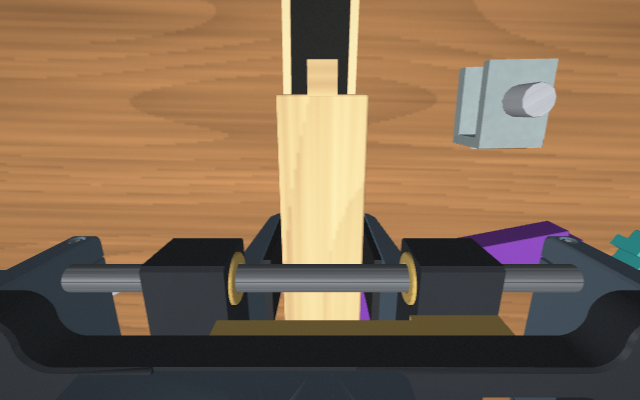

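The view shows the long tray ahead at (320,50), in line with the rail. The pin is home in the bracket at right (530,100).

Emit:
arm_command:
  motion:
    - {"offset": [0.0346, -0.0026, 0], "spin": 0}
    - {"offset": [0.035, 0, 0], "spin": 0}
    - {"offset": [0.035, 0, 0.01], "spin": 0.007}
    - {"offset": [0, 0, 0.03], "spin": 0}
    - {"offset": [0, 0, 0.03], "spin": 0}

```text
time_s: 31.2
ee_pos: [557.8, 348.0, 119.2]
ee_rot: [180.0, -0.0, 0.8]
force: [-0.4, -0.3, -2.1]
gripper_width: 43.9
gripper_force: 30.0
```

Emit:
arm_command:
  motion:
    - {"offset": [0, 0, 0.03], "spin": 0}
    - {"offset": [0, 0, 0.02], "spin": 0}
    - {"offset": [0, 0, 0.015], "spin": 0}
    - {"offset": [0, 0, 0.005], "spin": 0}
    - {"offset": [0, 0, 0], "spin": 0}

```text
time_s: 31.82
ee_pos: [557.2, 349.6, 50.4]
ee_rot: [-180.0, -0.0, 0.9]
force: [-0.5, -0.2, -2.3]
gripper_width: 43.7
gripper_force: 30.0
```

Run:
```python
from h import *
s,i,d=look('wrist','w11.png'); print(s['ee_pos'],s['ee_rot'],s['force'])
```

```text
[557.16526908 349.61584616  50.37691624] [-1.79995183e+02 -2.35472081e-02  9.40487343e-01] [-0.54902224 -0.17954747 -2.26987033]
```

View pics/w11.png

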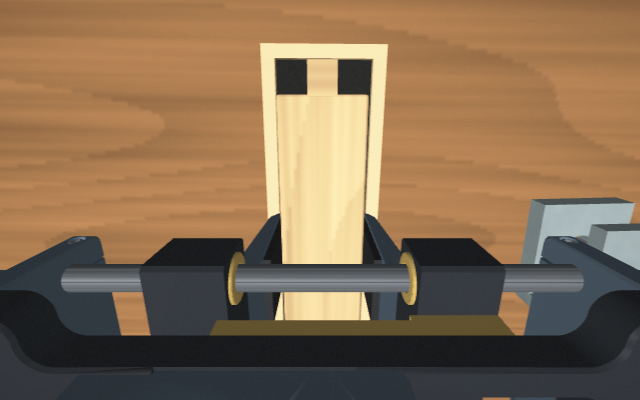

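The rail is centred in the long tray (320,150), and the front gap works out at about 8 mm after perspective. Lowering.

Emit:
arm_command:
  motion:
    - {"offset": [0, 0, 0.009], "spin": 0}
    - {"offset": [0, 0, 0.006], "spin": 0}
    - {"offset": [0, 0, 0.002], "spin": 0}
    - {"offset": [0, 0, 0], "spin": 0}

```text
time_s: 32.38
ee_pos: [556.7, 349.8, 32.9]
ee_rot: [180.0, 0.0, 1.0]
force: [0.5, 0.1, -2.0]
gripper_width: 44.2
gripper_force: 30.0
```

Emit:
arm_command:
  motion:
    - {"offset": [0, 0, 0.0015], "spin": 0}
    - {"offset": [0, 0, 0], "spin": 0}

```text
time_s: 32.62
ee_pos: [556.8, 349.8, 31.6]
ee_rot: [180.0, -0.0, 1.0]
force: [0.3, 0.2, -2.0]
gripper_width: 43.8
gripper_force: 30.0
```

Emit:
arm_command:
  motion:
    - {"offset": [0, 0, 0.001], "spin": 0}
    - {"offset": [0, 0, 0], "spin": 0}

```text
time_s: 32.88
ee_pos: [556.8, 349.8, 30.6]
ee_rot: [180.0, 0.0, 1.0]
force: [-0.3, -0.4, -1.6]
gripper_width: 43.9
gripper_force: 30.0
```

Emit:
arm_command:
  motion:
    - {"offset": [0, 0, 0.001], "spin": 0}
    - {"offset": [0, 0, 0], "spin": 0}

```text
time_s: 33.12
ee_pos: [556.9, 349.9, 29.7]
ee_rot: [-180.0, -0.0, 1.0]
force: [-0.4, -0.6, -1.4]
gripper_width: 44.0
gripper_force: 30.0
```

Emit:
arm_command:
  motion:
    - {"offset": [0, 0, 0.001], "spin": 0}
    - {"offset": [0, 0, 0], "spin": 0}

```text
time_s: 33.38
ee_pos: [556.9, 349.9, 29.7]
ee_rot: [-180.0, -0.0, 1.0]
force: [-2.4, -1.4, 5.6]
gripper_width: 43.8
gripper_force: 30.0
```

Emit:
arm_command:
  motion:
    - {"offset": [0, 0, 0], "spin": 0}
    - {"offset": [0, 0, 0], "spin": 0}
    - {"offset": [0, 0, 0], "spin": 0}
    - {"offset": [0, 0, 0], "spin": 0}
  jaw: 0.065

```text
time_s: 33.88
ee_pos: [556.8, 349.8, 28.4]
ee_rot: [180.0, 0.0, 1.0]
force: [-0.7, 0.5, -0.1]
gripper_width: 65.0
gripper_force: 0.0
```

Emit:
arm_command:
  motion:
    - {"offset": [0, 0, -0.01], "spin": 0}
    - {"offset": [0, 0, -0.03], "spin": 0}
    - {"offset": [0, 0, -0.045], "spin": 0}
    - {"offset": [0, 0, -0.045], "spin": 0}
    - {"offset": [0, 0, -0.045], "spin": 0}

```text
time_s: 34.5
ee_pos: [556.8, 349.8, 206.0]
ee_rot: [-180.0, -0.1, 1.0]
force: [0.9, 0.2, -0.6]
gripper_width: 65.1
gripper_force: 0.0
```

Emit:
arm_command:
  motion:
    - {"offset": [-0.035, 0, 0], "spin": 0}
    - {"offset": [-0.04, 0, 0], "spin": 0}
    - {"offset": [-0.04, 0, 0], "spin": 0}
    - {"offset": [0, 0, 0], "spin": 0}
    - {"offset": [0, 0, 0], "spin": 0}

```text
time_s: 35.12
ee_pos: [442.5, 348.2, 204.5]
ee_rot: [-180.0, -0.1, 1.0]
force: [0.4, 0.5, -0.3]
gripper_width: 64.8
gripper_force: 0.0
```

Run:
```python
from h import *
s,j,d=look('top','top12.png'); Q=cloud('top',d)
for n,x,y,L in(('short',537.2,-353.7,90),('mid',531,-178,145),('long',556,350,200)):
    m=(Q[...,2]>28)&(Q[...,2]<50)&(abs(Q[...,0]-x)<L/2+20)&(abs(Q[...,1]-y)<40); v,u=np.nonzero(m)
    print(n,rect(rayz('top',np.c_[u,v],38)),np.percentile(Q[m][:,2],[5,50,95]))
s,j,d=look('scene','s12.png'); Q=cloud('scene',d)
m=(np.hypot(Q[...,0]-541,Q[...,1]-169)<25)&(Q[...,2]>75); print(np.percentile(Q[m][:,2],95),Q[m].mean(0))
a=np.hstack([cv2.resize(j[170:260,150:510],(800,200)),]); b=cv2.imread('pics/top12.png')[140:260,160:480]
cv2.imwrite('pics/end.png',np.vstack([a,cv2.resize(b,(800,300))]))
```

```text
short (array([ 537.2, -349.8]), array([86.9, 44.5]), -2.2) [32.65254604 37.3391903  40.9706539 ]
mid (array([ 531.3, -175.3]), array([141.6,  45.4]), 1.1) [33.80297815 37.6883806  41.62790434]
long (array([564.3, 350. ]), array([183.5,  46.2]), 1.0) [33.19505848 37.32350436 41.32911815]
90.31464779790966 [546.34073772 168.73847682  86.10366456]
```

View pics/end.png

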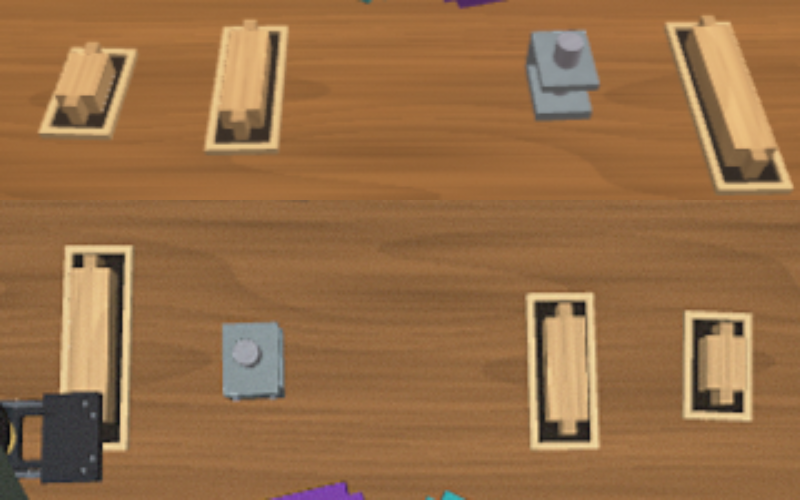

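The end picture shows all three rails flat in their own trays, at (90,80), (245,85) and (730,90) in the upper strip. The pin is home at (570,45), and the gripper is clear of everything.

```bash
python3 -c "
from h import *
print(env.job_done())"
```

```text
the job is handed in; nothing more can be done
None
```

I handed the job in at about 35 s; no verdict came back, but the last pictures show the pin home in both bores, each rail flat in its own tray, and the gripper clear, and the arm never went near the mallet or glue bottle.

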